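Set the telescopic leg of a decoration stand to its length mark and close its cam lever

ROBOT

A 6-joint arm with a two-finger parallel gripper is mounted at the origin on the work surface. World frame = base frame: x ahead of the robot, y to its left, z up, the work surface at z = 0. Lengths are in mm, angles in rad, forces in N, time in s.
With the tool pointing down it reaches from about 350 to 875 mm from the base axis. Payload 4.2 kg.
Tool frame: the origin (TCP) lies midway between the tips of the shut fingers; the grasp point (between the pads) lies 19 mm behind it; y points along the fingers, x is the direction in which the jaws open and shut, and the axes are right-handed (so a half turn about y gives the same grasp; the last joint's range is limited). The gripper opens to 85 mm and grips with 20 to 120 N. Pads are 22 mm wide; open, the fingers measure 114 mm over their backs; the gripper's body (76 mm by 85 mm) begins 54 mm behind the grasp point. The pads swing forward as they close: fully open they stand 13 mm farther back than shut.
Start: joints at [-1.005, 0.385, 0.008, 0, -1.194, -0.259], TCP at [188.772, -595.789, 231.312] pointing down, gripper open.
Joint ranges: [-3.14, 3.14], [-1.21, 2.06], [-1.07, 1.41], [-3.16, 2.05], [-2.99, -0.16], [-3.1, 3.1]. Speed limits (rad/s): [2.79, 2.79, 3.14, 3.14, 3.14, 3.14].

INTERFACE

Orientations are given as a unit quaternion [x, y, z, w].
In Python, from bench import read_state, get_image, job_done gives the robot as it stands.
- The arm moves only by the tool play_rows, never from a script. Its argument "series" is a list of rows, each a list of 7 numbers: the shift along the tool's x, y, z in m, then the turn, a rotation vector about the tool's x, y, z in rad, then the finger opening in m, from 0 to 0.0854. In form: [[x, y, z, wx, wy, wz, claw], ...]. A call has 1 to 10 rows; each row shifts and turns the pose as measured when the row begins, along the tool's axes as they then stand; what a row does not reach is not made up. A row lasts 1/10 s, in which the tool goes at most 50 mm and 8.59 degrees, less where a joint would pass 70% of its speed; a pose out of reach is approached as far as the arm can. A call with a gripper value outside its range is refused whole. The fingers move at their own pace and stop on an object; the grip force is fixed at half the most. Time passes only in rows, so rows that do not move let the fingers close. It gives the time, the measured TCP pose, the force and the opening at its end, in the units of the state.
- read_state(): the state, without advancing time (a new reading comes with each control period).
- get_image(name): name is "scene" or "top"; returns a dict with "color" (400x640x3 uint8, red, green, blue), "intrinsics" (3x3 intrinsics, pixels), "origin" and "orientation" of the camera in the world. Camera axes: x right, y down, z forward; pixel columns grow to the right and rows downward; lengths in mm; the calibration is good to about 2 mm. A picture is of the moment at which its call begins. There is no depth.
- job_done(): hands the job in, once; it reports no verdict.
The state is a dict: "clock": time; "joints": joint angles; "joint_vel": joint speeds; "joint_efforts": joint torques, N m; "position": TCP position; "ee_rot": TCP orientation; "contact_force": force on the tool from outside, world axes, zero at the start; "wrist_torque": the same for the moment, N m; "gripper_width": finger opening in mm.
Only numpy, scipy, OpenCV 4.12 (cv2) and the standard library are available. Lean on these libraries where they do the work, as an engineer would, in place of code of your own. Each camera call takes 0.05 s, during which the arm holds its last target. There are 200 camera calls.

TASK

The stand's sprung telescopic leg has to be set to length: take its cross bar on the side where the cam lever stands open, draw the leg out until the bar is level with the pointer on the rule, and, still holding the bar there, slide your grip along the bar towards the middle so that your fingers sweep the cam lever fully closed. Do not close the lever before the leg is at the mark or let the leg slip while closing, and finish while still holding the leg at the mark with the lever closed; leave the other things on the bench where they are.

Things in the scene. Friction and masses are not known exactly. Their poses are not given: they have to be found in the camera images.
- stand: Fixed plywood board, 360 x 360 x 12 mm, with an aluminium sleeve tube (32 mm thick, axis 62 mm above the bench, along x) and a black clamp collar at its mouth; lower than 84 mm. Origin: on the bench under the sleeve's mouth. x: the way the leg pulls out; y: to the side where the lever stands open; z up. A rule with 10 mm ticks, top 56 mm above the bench, lies along x at y = -156 mm.
- leg: Steel 20 mm tube that slides in the sleeve along the stand's x only, with a round cross bar at its outer end (T shape), 16 mm thick, 280 mm long along y. Origin: the bar's middle, on its axis, 62 mm above the bench; axes as the stand's. The bar is 40 mm (pushed in) to 130 mm from the stand's origin. A spring always pulls it in: 3 N when in, 0.3 N more per 10 mm; the closed lever does not hold it.
- bar_end (a point): Centre of the bar's end face on the lever's side, 140 mm in y from the leg's origin. The last 35 mm of the bar before it are clear of the open lever and free to grasp from above; only the board lies below.
- marker: Dark steel rider on the rule, 26 x 30 x 10 mm, with a 3 mm bright ridge on top and a pointed nose towards the bar's other (-y) end. Origin: under its middle, 56 mm above the bench; axes as the stand's. Nose and ridge (its x = 0) are the length mark: the bar's axis must have the same stand x. It is fixed 70 to 105 mm in x from the stand's origin.
- lever (a joint): Angle of the black cam lever, rad: 0 = closed (parallel to the leg, at a firm stop), growing as it swings to the stand's +y; starts at 0.32 to 0.42 and stays where left (0.15 N m to move). Arm 10 mm thick, 75 to 97 mm above the bench, so it passes over the bar (top 70 mm) and meets fingers that reach down around the bar. Closed, its outer side is at stand y = +27 mm.
- lever_tip (a point): The lever's free end, at mid height, 86 mm above the bench, 190 mm from its upright pin, which is at stand x = -12, y = +22 mm.
- tape: Roll of tape lying flat, 96 mm across, 45 mm high, on the bench beside the board. Leave alone. Origin: middle of underside.
- screwdriver: Screwdriver, 160 mm, lying on the board. Leave alone. Origin under its middle.
- wrench: Small wrench, 110 mm, lying on the board near the bar on the side away from the lever. Leave alone. Origin under its middle.
- offcut: Pine offcut, 45 x 120 x 30 mm, on the bench beyond the board. Leave alone. Origin: middle of underside.
- mug: White mug, 80 mm across, 90 mm high. Leave alone. Origin: middle of underside.
- jar: Jar, 70 mm across, 90 mm high. Leave alone. Origin: middle of underside.
- flashlight: Black flashlight standing on its head, 44 mm across, 130 mm high. Leave alone. Origin: middle of underside.

How it is judged:
By the outcome, as a careful person would: the job done as asked, in the order asked, and still so for the second after the job is handed in, while the arm keeps its last pose, push and grip.
It also fails if it takes over 35 s, if anything falls off the work surface, if the arm or the gripper's body presses on something with over 40 N, if the wrist force passes 120 N, or if a joint passes its speed limit or range.

## Working session

There is one attempt and no reset: what is moved stays moved. The work goes in short steps, Python scripts to look and compute and a tool call to move; the robot and the scene stay as the last step left them, time stands still between calls to the robot, and variables do not carry over. Pictures are saved under pics/ and viewed, about 8 in all and at most 12, crops included, and the job is handed in when it is done.

Besides the shell and the picture viewer there is one more tool, called after "Request:" as name(argument=value, ...) on one line, values as JSON. play_rows: Moves the arm, as the interface text tells. Its arguments: {"type":"object","properties":{"series":{"type":"array","items":{"type":"array","items":{"type":"number"}}}},"required":["series"]}

```bash
mkdir -p pics; cat > h.py <<'E'
import numpy as np,cv2
from bench import *
from scipy.spatial.transform import Rotation as R
def ray(im,u,v):
    K=np.array(im["intrinsics"]);d=R.from_quat(im["orientation"]).as_matrix()@np.linalg.inv(K)@[u,v,1]
    return np.array(im["origin"]),d
def at_z(im,u,v,z):
    o,d=ray(im,u,v);return o+d*(z-o[2])/d[2]
def proj(im,p):
    c=R.from_quat(im["orientation"]).as_matrix().T@(np.array(p)-im["origin"]);q=np.array(im["intrinsics"])@c;return q[:2]/q[2]
E
python3 - <<'E'
from h import *
import pickle
for n in("top","scene"):
    im=get_image(n);cv2.imwrite(f"pics/{n}0.png",im["color"][:,:,::-1]);pickle.dump(im,open(n+".pkl","wb"));print(n,im["origin"],im["orientation"],np.array(im["intrinsics"]).tolist())
print(read_state())
E
```

```text
top [ 510.15217784    8.0964158  1043.25783516] [-0.70056948  0.71132682 -0.03783271  0.04225221] [[361.75303115285334, 0.0, 318.2707188478024], [0.0, 361.75303115285334, 197.80332753459166], [0.0, 0.0, 1.0]]
scene [1061.22762053 -387.16979253  916.33702575] [ 0.85374459  0.42037871 -0.13059037 -0.2781152 ] [[372.58841663334033, 0.0, 323.6767659246791], [0.0, 372.58841663334033, 197.90612949880577], [0.0, 0.0, 1.0]]
{'clock': 0.1, 'joints': array([-1.00540077e+00,  3.85506096e-01,  6.78815755e-03, -4.21036310e-04,
       -1.19402284e+00, -2.58622748e-01]), 'joint_vel': array([ 3.46914328e-04, -2.59887613e-03,  4.57961673e-03,  1.13358222e-03,
       -2.39289904e-04,  1.61276360e-05]), 'joint_efforts': array([ 4.70056202e-04, -3.93320346e+01,  1.88928008e+01,  4.19798791e+00,
       -2.63534959e-03,  1.13063871e-05]), 'position': array([ 188.61290682, -595.32221011,  230.3271411 ]), 'ee_rot': array([ 0.41719132,  0.57086938, -0.57011018, -0.41837057]), 'contact_force': array([-0.37955129, -0.11493843,  0.33416431]), 'wrist_torque': array([-0.01304755,  0.04061961,  0.00409693]), 'gripper_width': 85.259060247566}
```

View pics/top0.png

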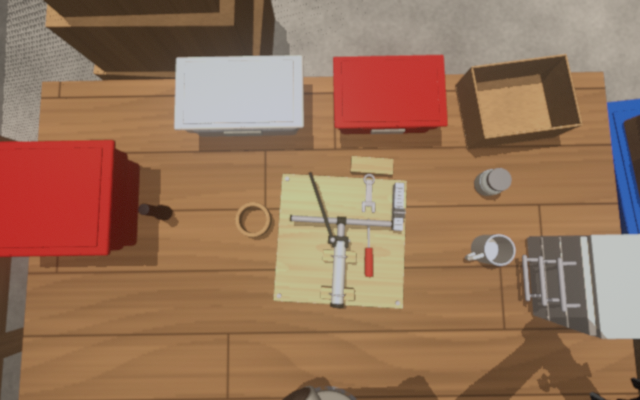

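View pics/scene0.png

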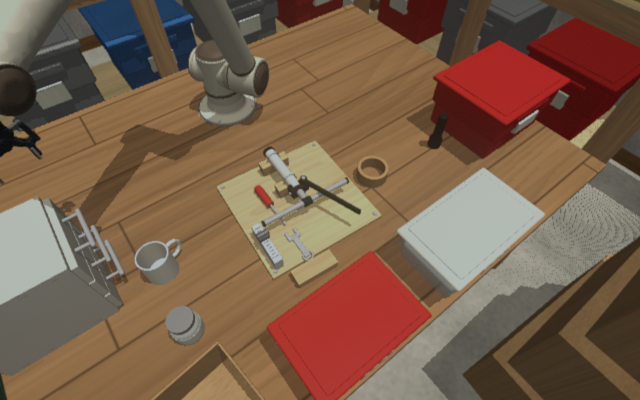

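The top view shows the bar running from about (291,218) to (400,224), the leg at (341,222) with its sleeve down to (338,303), and the lever from (333,240) to (311,174). The rule is at (399,205). I'll enlarge both views for precise measurement.

```bash
python3 - <<'E'
from h import *
import pickle
t=pickle.load(open("top.pkl","rb"));c=t["color"][165:310,270:415,::-1];cv2.imwrite("pics/t1.png",cv2.resize(c[:85],None,fx=5.5,fy=5.5,interpolation=cv2.INTER_CUBIC))
s=pickle.load(open("scene.pkl","rb"));c=s["color"][140:275,215:385,::-1];cv2.imwrite("pics/s1.png",cv2.resize(c,None,fx=4.4,fy=4.4,interpolation=cv2.INTER_CUBIC))
E
```

```text
(no output)
```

View pics/t1.png

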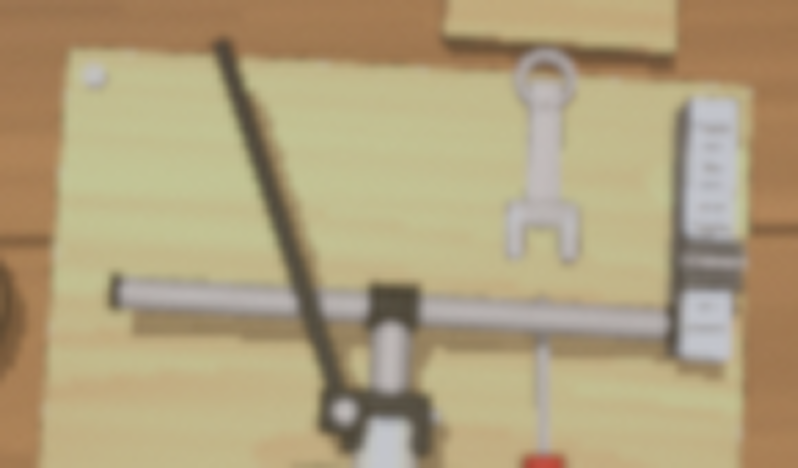

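View pics/s1.png

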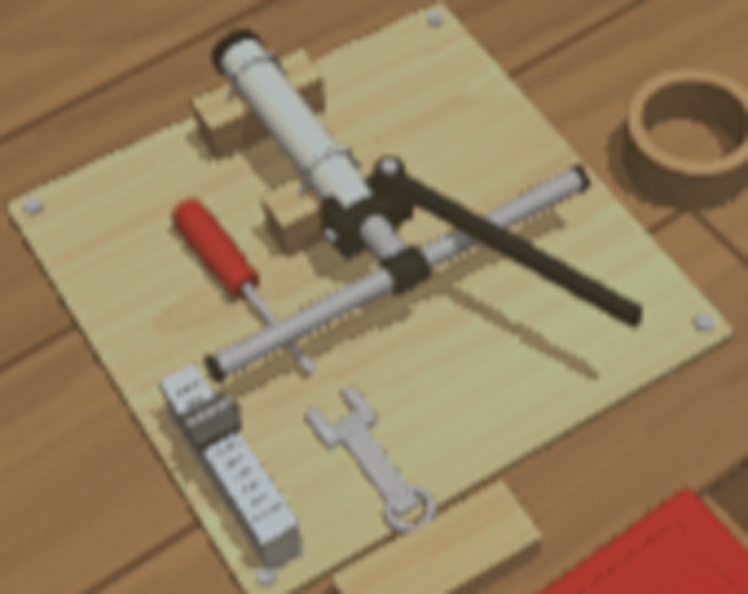

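The top crop shows the bar ends at (111,291) and (678,323), the marker ridge at (680,258)–(745,264), the pin at (343,410) and the lever tip at (222,43). In the scene crop the bar ends are at (580,178) and (213,367), the ridge is near (213,410), and the lever tip is at (635,315). Next I'll fit the stand pose.

```bash
cat > fit.py <<'E'
from h import *
import pickle
from scipy.optimize import least_squares
t=pickle.load(open("top.pkl","rb"));s=pickle.load(open("scene.pkl","rb"))
T=lambda U,V:((U+.5)/5.5-.5+270,(V+.5)/5.5-.5+165)
S=lambda U,V:((U+.5)/4.4-.5+215,(V+.5)/4.4-.5+140)
def model(p):
    x,y,a,d,m,l=p;M=lambda q:np.array([x+np.cos(a)*q[0]-np.sin(a)*q[1],y+np.sin(a)*q[0]+np.cos(a)*q[1],q[2]])
    tip=(-12+190*np.cos(l),22+190*np.sin(l),86)
    return M,[(t,T(111,291),(d,140,62)),(t,T(676,323),(d,-140,62)),(t,T(713,261),(m,-156,67)),(t,T(343,411),(-12,22,99)),(t,T(223,46),tip),
     (s,S(582,178),(d,140,62)),(s,S(213,367),(d,-140,62)),(s,S(213,411),(m,-156,67)),(s,S(390,166),(-12,22,99)),(s,S(635,315),tip)]
def f(p):
    M,o=model(p);return np.concatenate([proj(i,M(q))-np.array(uv) for i,uv,q in o])
r=least_squares(f,[450,-60,0,40,90,.35]);print(r.x.round(3));print(r.fun.reshape(-1,2).round(2).tolist())
M,_=model(r.x);print("bar_end",M((r.x[3],140,62)),"grasp",M((r.x[3],122,62)))
E
python3 fit.py
python3 - <<'E'
from h import *
s=read_state();print(R.from_quat(s["ee_rot"]).as_matrix().round(3))
E
```

```text
[ 5.17067e+02 -4.33020e+01 -7.30000e-02  4.20540e+01  7.24870e+01
  3.69000e-01]
[[-0.61, 0.0], [-0.09, 0.21], [-0.12, 0.48], [-0.05, 0.81], [-0.29, -0.68], [0.36, -0.62], [-0.47, 0.92], [-0.62, 1.04], [-0.38, -0.8], [0.7, 0.66]]
bar_end [569.2826707   93.23388963  62.        ] grasp [567.96153029  75.28243877  62.        ]
[[-0.302 -0.001 -0.953]
 [ 0.953  0.002 -0.302]
 [ 0.002 -1.     0.   ]]
```

```bash
cat > plan.py <<'E'
import sys
from h import *
# usage: x y z(TCP target mm) step ; yaw target fixed: tool x = -stand x
yaw=-0.073
Rt=np.array([[-np.cos(yaw),0,np.sin(yaw)],[-np.sin(yaw),0,-np.cos(yaw)],[0,-1,0]])
if __name__=="__main__":
    tgt=np.array(list(map(float,sys.argv[1:4])));st=float(sys.argv[4])
    s=read_state();p=s["position"].copy();r=R.from_quat(s["ee_rot"])
    print("t",s["clock"],p.round(1),s["contact_force"].round(1),s["gripper_width"].round(1))
    for k in range(10):
        e=tgt-p;n=np.linalg.norm(e);d=e*min(1,st/n) if n>0 else e
        w=(r.inv()*R.from_matrix(Rt)).as_rotvec();a=np.linalg.norm(w);w=w*min(1,.14/a)if a>0 else w
        dl=r.inv().apply(d)/1000
        print((dl.round(4)).tolist(),w.round(3).tolist())
        p=p+d;r=r*R.from_rotvec(w)
E
python3 plan.py 567 77 180 45
```

```text
Traceback (most recent call last):
  File "plan.py", line 9, in <module>
    print("t",s["clock"],p.round(1),s["contact_force"].round(1),s["gripper_width"].round(1))
                                                                ^^^^^^^^^^^^^^^^^^^^^^^^
AttributeError: 'float' object has no attribute 'round'
```

```bash
sed -i 's/s\["gripper_width"\].round(1)/round(s["gripper_width"],1)/' plan.py; python3 plan.py 567 77 180 45
```

```text
t 0.1 [ 188.6 -595.3  230.3] [-0.4 -0.1  0.3] 85.3
[0.0307, 0.003, -0.0328] [0.0, -0.14, 0.0]
[0.0258, 0.003, -0.0368] [0.0, -0.14, 0.0]
[0.0204, 0.003, -0.04] [0.0, -0.14, 0.0]
[0.0146, 0.003, -0.0425] [0.0, -0.14, 0.0]
[0.0085, 0.0029, -0.0441] [0.0, -0.14, 0.0]
[0.0023, 0.0029, -0.0448] [0.0, -0.14, 0.0]
[-0.004, 0.0029, -0.0447] [0.0, -0.14, 0.0]
[-0.0102, 0.0029, -0.0437] [0.0, -0.14, 0.0]
[-0.0162, 0.0029, -0.0419] [0.0, -0.071, 0.0]
[-0.0191, 0.0029, -0.0406] [-0.0, 0.0, 0.0]
```

Request:
play_rows(series=[[0.031, 0, -0.033, 0, -0.14, 0, 0.085], [0.026, 0, -0.037, 0, -0.14, 0, 0.085], [0.02, 0, -0.04, 0, -0.14, 0, 0.085], [0.015, 0, -0.042, 0, -0.14, 0, 0.085], [0.009, 0, -0.044, 0, -0.14, 0, 0.085], [0.002, 0, -0.045, 0, -0.14, 0, 0.085], [-0.004, 0, -0.045, 0, -0.14, 0, 0.085], [-0.01, 0, -0.044, 0, -0.14, 0, 0.085]])

```text
clock: 0.9
position: [361.3, -270.4, 225.5]
ee_rot: [0.037, 0.709, -0.703, -0.041]
contact_force: [1.6, -0.5, 0.8]
gripper_width: 84.9
```

```bash
python3 plan.py 567 77 160 45
```

```text
t 0.9 [ 361.3 -270.4  225.5] [ 1.6 -0.5  0.8] 84.9
[-0.0183, 0.0074, -0.0404] [0.007, -0.038, 0.007]
[-0.0198, 0.0072, -0.0398] [-0.0, 0.0, 0.0]
[-0.0198, 0.0072, -0.0398] [0.0, 0.0, 0.0]
[-0.0198, 0.0072, -0.0398] [0.0, 0.0, 0.0]
[-0.0198, 0.0072, -0.0398] [0.0, 0.0, 0.0]
[-0.0198, 0.0072, -0.0398] [0.0, 0.0, 0.0]
[-0.0198, 0.0072, -0.0398] [0.0, 0.0, 0.0]
[-0.0198, 0.0072, -0.0398] [0.0, 0.0, 0.0]
[-0.0198, 0.0072, -0.0398] [0.0, 0.0, 0.0]
[-0.0018, 0.0006, -0.0035] [0.0, 0.0, 0.0]
```

Request:
play_rows(series=[[-0.018, 0.004, -0.04, 0.007, -0.038, 0.007, 0.085], [-0.02, 0.004, -0.04, 0, 0, 0, 0.085], [-0.02, 0.004, -0.04, 0, 0, 0, 0.085], [-0.02, 0.004, -0.04, 0, 0, 0, 0.085], [-0.02, 0.004, -0.04, 0, 0, 0, 0.085], [-0.02, 0.004, -0.04, 0, 0, 0, 0.085], [-0.02, 0.004, -0.04, 0, 0, 0, 0.085], [-0.02, 0.004, -0.04, 0, 0, 0, 0.085], [0, 0, 0, 0, 0, 0, 0.06]])

```text
clock: 1.8
position: [546.7, 56.2, 191.2]
ee_rot: [-0.022, -0.707, 0.707, 0.022]
contact_force: [-1.4, -0.5, 0.7]
gripper_width: 72.7
```

```bash
python3 plan.py 567.9 75 110 20
```

```text
t 1.8 [546.7  56.2 191.2] [-1.4 -0.5  0.7] 72.7
[-0.0046, 0.0189, -0.0047] [-0.0, 0.012, 0.0]
[-0.0046, 0.0189, -0.0047] [-0.0, -0.0, -0.0]
[-0.0046, 0.0189, -0.0047] [-0.0, -0.0, -0.0]
[-0.0046, 0.0189, -0.0047] [-0.0, -0.0, -0.0]
[-0.0014, 0.0056, -0.0014] [-0.0, -0.0, -0.0]
[0.0, 0.0, 0.0] [-0.0, -0.0, -0.0]
[0.0, 0.0, 0.0] [-0.0, -0.0, -0.0]
[0.0, 0.0, 0.0] [-0.0, -0.0, -0.0]
[0.0, 0.0, 0.0] [-0.0, -0.0, -0.0]
[0.0, 0.0, 0.0] [-0.0, -0.0, -0.0]
```

Request:
play_rows(series=[[-0.005, 0.019, -0.005, 0, 0.012, 0, 0.06], [-0.005, 0.019, -0.005, 0, 0, 0, 0.06], [-0.005, 0.019, -0.005, 0, 0, 0, 0.06], [-0.005, 0.019, -0.005, 0, 0, 0, 0.06], [0, 0, 0, 0, 0, 0, 0.06]])

```text
clock: 2.3
position: [567.1, 75.7, 111.2]
ee_rot: [-0.024, -0.706, 0.707, 0.027]
contact_force: [-0.4, -0.2, 0.0]
gripper_width: 59.9
```

```bash
python3 plan.py 567.9 75 43 15; python3 - <<'E'
from h import *
for n,(a,b,c,d) in {"top":(160,250,265,355),"scene":(130,250,250,400)}.items():
    i=get_image(n);cv2.imwrite(f"pics/{n}2.png",cv2.resize(i["color"][a:b,c:d,::-1],None,fx=4,fy=4,interpolation=cv2.INTER_CUBIC))
a,b=cv2.imread("pics/top2.png"),cv2.imread("pics/scene2.png")
o=np.zeros((480,960,3),np.uint8);o[:360,:360]=a;o[:,360:]=b;cv2.imwrite("pics/m2.png",cv2.resize(o,(800,400)))
E
```

```text
t 2.3 [567.1  75.7 111.2] [-0.4 -0.2  0. ] 59.9
[-0.0002, 0.015, 0.0001] [-0.001, 0.001, 0.004]
[-0.0002, 0.015, 0.0001] [-0.0, -0.0, -0.0]
[-0.0002, 0.015, 0.0001] [-0.0, -0.0, -0.0]
[-0.0002, 0.015, 0.0001] [-0.0, -0.0, -0.0]
[-0.0001, 0.0082, 0.0001] [-0.0, -0.0, -0.0]
[0.0, 0.0, 0.0] [-0.0, -0.0, -0.0]
[0.0, 0.0, 0.0] [-0.0, -0.0, -0.0]
[0.0, 0.0, 0.0] [-0.0, -0.0, -0.0]
[0.0, 0.0, 0.0] [-0.0, -0.0, -0.0]
[0.0, 0.0, 0.0] [-0.0, -0.0, -0.0]
```

View pics/m2.png

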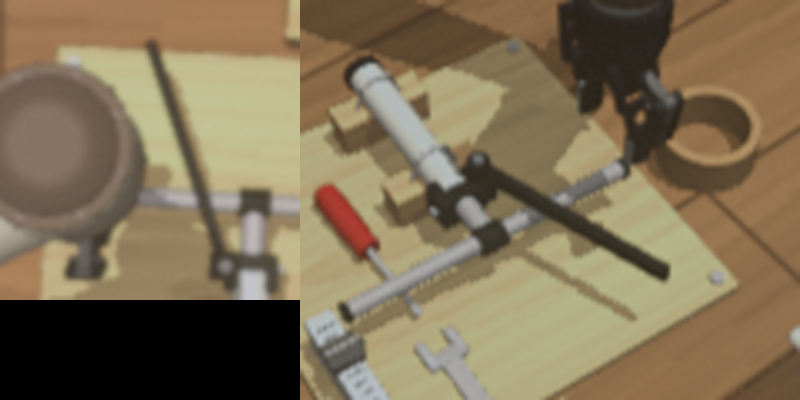

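The open fingers stand over the bar's lever-side end, at about (625,165) in the combined picture, and clear of the lever. I'll descend and grip.

Request:
play_rows(series=[[0, 0.015, 0, 0, 0, 0.004, 0.06], [0, 0.015, 0, 0, 0, 0, 0.06], [0, 0.015, 0, 0, 0, 0, 0.05], [0, 0.015, 0, 0, 0, 0, 0.05], [0, 0.009, 0, 0, 0, 0, 0.04], [0, 0, 0, 0, 0, 0, 0.03]])

```text
clock: 3.0
position: [573.0, 75.0, 52.7]
ee_rot: [0.033, 0.708, -0.705, -0.019]
contact_force: [-0.7, -0.5, -0.5]
gripper_width: 30.5
```

```bash
python3 plan.py 567.9 75 43 15|head -2
```

```text
t 3.0 [573.   75.   52.7] [-0.7 -0.5 -0.5] 30.5
[0.0052, 0.0096, 0.0004] [0.006, 0.0, -0.02]
```

Request:
play_rows(series=[[0, 0, 0, 0, 0, 0, 0.02], [0, 0, 0, 0, 0, 0, 0.01], [0, 0, 0, 0, 0, 0, 0], [0, 0, 0, 0, 0, 0, 0], [0, 0, 0, 0, 0, 0, 0]])

```text
clock: 3.5
position: [569.9, 75.1, 53.7]
ee_rot: [0.032, 0.709, -0.705, -0.021]
contact_force: [-1.8, 1.5, -1.7]
gripper_width: 13.6
```

```bash
python3 plan.py 567.9 75 43 15|head -2
```

```text
t 3.5 [569.9  75.1  53.7] [-1.8  1.5 -1.7] 13.6
[0.0022, 0.0107, 0.0003] [0.006, -0.002, -0.016]
```

Request:
play_rows(series=[[0, 0, 0, 0, 0, 0, 0.035], [0, 0, 0, 0, 0, 0, 0.035], [0, 0.005, 0, 0.006, 0, -0.016, 0.035], [0, 0.006, 0, 0, 0, 0, 0.035], [0, 0, 0, 0, 0, 0, 0.035]])

```text
clock: 4.0
position: [574.9, 75.5, 44.5]
ee_rot: [0.029, 0.707, -0.706, -0.023]
contact_force: [0.6, 0.0, -0.1]
gripper_width: 35.2
```

```bash
python3 plan.py 567.9 75 43 15|head -2
```

```text
t 4.0 [574.9  75.5  44.5] [ 0.6  0.  -0.1] 35.2
[0.007, 0.0015, 0.001] [0.002, 0.001, -0.008]
```

Request:
play_rows(series=[[0.005, 0.001, 0.001, 0.002, 0, -0.008, 0.03], [0, 0, 0, 0, 0, 0, 0.02], [0, 0, 0, 0, 0, 0, 0], [0, 0, 0, 0, 0, 0, 0], [0, 0, 0, 0, 0, 0, 0], [0, 0, 0, 0, 0, 0, 0]])

```text
clock: 4.6
position: [567.3, 74.8, 43.1]
ee_rot: [-0.024, -0.706, 0.707, 0.027]
contact_force: [-2.8, 0.0, 1.6]
gripper_width: 13.8
```

```bash
python3 plan.py 567.9 75 43 15|head -2;  python3 - <<'E'
from h import *
print(read_state())
E
```

```text
t 4.6 [567.3  74.8  43.1] [-2.8  0.   1.6] 13.8
[-0.0006, 0.0001, -0.0003] [-0.001, 0.0, 0.005]
{'clock': 4.6, 'joints': array([ 0.41350063,  0.50016034, -0.34414564, -0.00150396, -0.73111578,
       -0.48533875]), 'joint_vel': array([ 0.0022691 , -0.001876  , -0.00320614,  0.00094685,  0.00251499,
       -0.00136107]), 'joint_efforts': array([-7.34966174e-01, -3.89087391e+01,  1.41947222e+01,  3.44194897e+00,
        4.64816317e-01,  2.64443719e-02]), 'position': array([567.3068789 ,  74.75309533,  43.14681101]), 'ee_rot': array([-0.02416269, -0.70624284,  0.70702585,  0.02741627]), 'contact_force': array([-2.77591782,  0.03897493,  1.55633551]), 'wrist_torque': array([ 0.19981484,  0.4872821 , -0.06228047]), 'gripper_width': 13.775787674821501}
```

Request:
play_rows(series=[[-0.005, 0, 0, 0, 0, 0, 0], [-0.005, 0, 0, 0, 0, 0, 0], [-0.005, 0, 0, 0, 0, 0, 0], [-0.005, 0, 0, 0, 0, 0, 0], [-0.005, 0, 0, 0, 0, 0, 0], [0, 0, 0, 0, 0, 0, 0]])

```text
clock: 5.2
position: [593.3, 72.8, 43.1]
ee_rot: [-0.023, -0.706, 0.707, 0.028]
contact_force: [-2.4, 1.6, 1.9]
gripper_width: 14.3
```

```bash
python3 plan.py 597.6 72.8 43 15|head -2; python3 - <<'E'
from h import *
import pickle
t=get_image("top");s=get_image("scene");pickle.dump((t,s),open("i3.pkl","wb"))
a=cv2.resize(t["color"][175:240,330:415,::-1],None,fx=5,fy=5,interpolation=cv2.INTER_CUBIC)
b=cv2.resize(s["color"][205:270,240:310,::-1],None,fx=5,fy=5,interpolation=cv2.INTER_CUBIC)
cv2.imwrite("pics/m3.png",np.hstack([a,b]))
E
```

```text
t 5.2 [593.3  72.8  43.1] [-2.4  1.6  1.9] 14.3
[-0.0043, 0.0001, -0.0003] [-0.002, -0.0, 0.007]
```

View pics/m3.png

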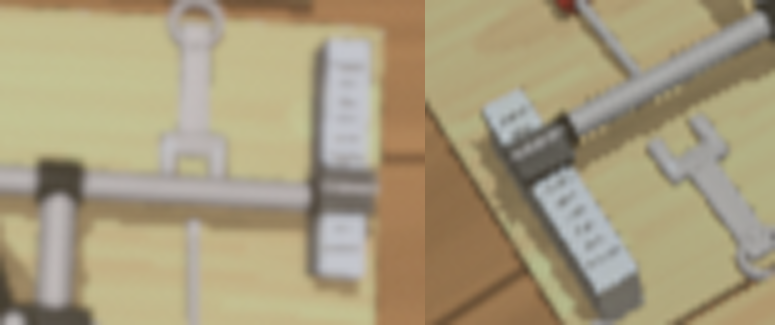

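The bar at about y=193 nearly lines up with the ridge at y=187 in the top crop, so it's a few mm short. I'll measure it at subpixel level with rectified profiles.

```bash
cat > prof.py <<'E'
from h import *
import pickle,sys
P=(517.067,-43.302,-0.073)
def prof(im,xs,ys,z):
    X,Y=np.meshgrid(xs,ys,indexing="ij");c,s_=np.cos(P[2]),np.sin(P[2])
    W=np.stack([P[0]+c*X-s_*Y,P[1]+s_*X+c*Y,np.full_like(X,z)],-1).reshape(-1,3)
    q=np.array([proj(im,w) for w in W]).astype(np.float32).reshape(*X.shape,2)
    g=cv2.cvtColor(im["color"],cv2.COLOR_RGB2GRAY)
    return cv2.remap(g,q[...,0],q[...,1],cv2.INTER_CUBIC).mean(1)
if __name__=="__main__":
  t,s=pickle.load(open(sys.argv[1],"rb"));x=np.arange(50,95,1.)
  a=[prof(t,x,np.arange(-70,-30,2.),62),prof(t,x,np.arange(-128,-110,2.),62),prof(t,x,np.arange(-168,-146,2.),67),prof(s,x,np.arange(-70,-30,2.),62),prof(s,x,np.arange(-132,-115,2.),62),prof(s,x,np.arange(-166,-150,2.),67)]
  for r in zip(x,*a):print(*[int(round(v)) for v in r])
E
python3 prof.py i3.pkl
```

```text
50 139 142 183 156 162 162
51 134 135 182 156 162 171
52 131 133 182 155 161 179
53 129 131 183 155 161 183
54 129 131 185 153 159 182
55 129 131 184 151 157 178
56 128 131 181 148 155 172
57 128 130 175 146 152 164
58 128 130 163 146 150 156
59 129 130 148 147 149 146
60 132 131 133 149 150 136
61 137 135 120 154 153 125
62 143 142 113 158 158 113
63 152 150 108 163 163 102
64 160 159 105 167 166 96
65 167 167 105 169 168 96
66 173 171 105 168 167 102
67 177 176 106 165 164 114
68 179 178 108 161 160 127
69 179 178 115 155 154 135
70 178 177 124 149 147 137
71 175 174 134 141 139 132
72 171 171 144 133 131 122
73 167 168 150 125 123 110
74 165 166 151 119 118 99
75 164 166 145 114 118 92
76 166 169 136 112 121 88
77 170 173 125 112 124 88
78 174 177 117 114 125 88
79 178 179 112 115 124 90
80 180 182 110 116 120 90
81 182 183 112 116 117 91
82 182 183 119 116 113 92
83 183 183 128 115 112 91
84 182 183 139 114 112 87
85 182 183 151 113 112 81
86 182 183 161 112 113 74
87 182 183 168 112 114 70
88 183 183 174 112 114 72
89 184 183 176 113 115 85
90 185 182 177 115 117 107
91 185 182 180 120 122 132
92 185 182 184 127 130 154
93 184 182 188 136 141 167
94 184 183 191 144 151 171
```

Request:
play_rows(series=[[-0.003, 0, 0, 0, 0, 0, 0], [-0.002, 0, 0, 0, 0, 0, 0], [0, 0, 0, 0, 0, 0, 0]])

```text
clock: 5.6
position: [597.3, 72.5, 43.1]
ee_rot: [-0.023, -0.706, 0.707, 0.029]
contact_force: [-3.5, 1.1, 2.8]
gripper_width: 13.9
```

```bash
python3 plan.py 597.9 72.5 43 15|head -2; python3 - <<'E'
from h import *
import pickle
t=get_image("top");s=get_image("scene");pickle.dump((t,s),open("i4.pkl","wb"))
a=cv2.resize(t["color"][185:235,345:410,::-1],None,fx=6,fy=6,interpolation=cv2.INTER_CUBIC)
b=cv2.resize(s["color"][210:260,240:305,::-1],None,fx=6,fy=6,interpolation=cv2.INTER_CUBIC)
cv2.imwrite("pics/m4.png",np.hstack([a,b]))
E
python3 prof.py i4.pkl | awk '$1>52&&$1<92'
```

```text
t 5.6 [597.3  72.5  43.1] [-3.5  1.1  2.8] 13.9
[-0.0006, 0.0001, -0.0] [-0.002, -0.0, 0.008]
53 135 141 183 155 161 182
54 131 136 185 155 161 182
55 130 134 184 154 161 178
56 130 132 181 154 163 171
57 131 132 175 155 164 164
58 132 132 162 155 164 156
59 132 132 148 155 163 146
60 133 131 133 154 161 136
61 133 130 119 152 157 125
62 132 130 112 151 154 113
63 132 130 108 150 152 102
64 134 132 105 152 151 96
65 137 137 105 154 153 96
66 143 144 105 158 157 102
67 151 152 105 162 161 114
68 159 159 108 166 165 127
69 166 166 115 168 167 135
70 172 172 124 168 167 137
71 177 175 134 166 165 132
72 179 177 144 162 160 122
73 179 177 150 157 155 111
74 178 176 151 150 148 99
75 175 173 145 143 141 91
76 171 169 136 135 133 88
77 167 166 125 127 125 87
78 165 164 117 120 119 88
79 165 164 112 116 116 89
80 166 166 110 113 117 90
81 170 170 112 113 118 91
82 174 174 119 114 119 91
83 178 178 129 114 119 90
84 180 181 139 114 118 87
85 181 182 151 114 116 81
86 182 183 161 113 115 74
87 182 183 168 112 114 70
88 183 182 174 113 115 73
89 184 182 175 114 116 85
90 185 182 177 115 116 107
91 185 182 180 117 116 132
```

View pics/m4.png

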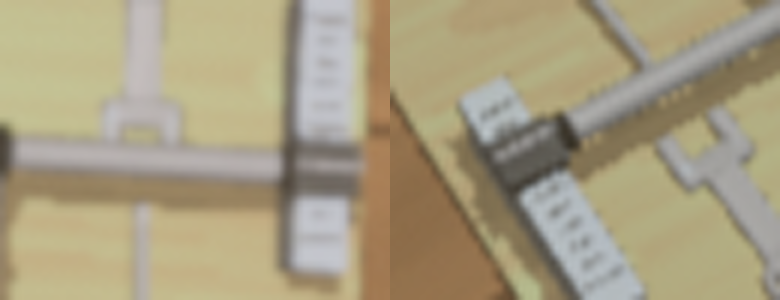

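The bar is now within about 1 mm of the ridge: bar axis at about 72.1 against ridge 73.6 and body 72.2 in the top view, and 70.2 against 70.6–71.5 in the scene view. I'll nudge it slightly, ease the grip, and see how it responds.

Request:
play_rows(series=[[-0.001, 0, 0, 0, 0, 0, 0], [0, 0, 0, 0, 0, 0, 0], [0, 0, 0, 0, 0, 0, 0.0155], [0, 0, 0, 0, 0, 0, 0.0155]])

```text
clock: 6.1
position: [597.8, 72.5, 43.0]
ee_rot: [-0.023, -0.706, 0.707, 0.029]
contact_force: [-3.7, 2.3, 2.5]
gripper_width: 15.6
```

```bash
python3 plan.py 597.9 72.5 43 15|head -2; python3 - <<'E'
from h import *
print(read_state()["wrist_torque"])
E
```

```text
t 6.1 [597.8  72.5  43. ] [-3.7  2.3  2.5] 15.6
[-0.0001, -0.0, -0.0] [-0.002, -0.0, 0.009]
[ 0.41324255  0.9744076  -0.06467839]
```

Request:
play_rows(series=[[0, 0, 0.003, 0, 0, 0, 0.0155], [0, 0, 0.003, 0, 0, 0, 0.0155], [0, 0, 0.003, 0, 0, 0, 0.0155], [0, 0, 0.003, 0, 0, 0, 0.0155]])

```text
clock: 6.5
position: [601.8, 71.9, 43.0]
ee_rot: [0.028, 0.712, -0.701, -0.023]
contact_force: [-3.4, 11.6, 0.9]
gripper_width: 15.4
```

```bash
cat > st.py <<'E'
from h import *
s=read_state();p=s["position"];a=-.073;c,n=np.cos(a),np.sin(a);d=p[:2]-[517.067,-43.302]
Q=np.array([[c,n],[-n,c]])
print("t",s["clock"],"stand",(Q@d).round(2),"z",round(p[2],1),"F stand",(Q@s["contact_force"][:2]).round(1),s["contact_force"][2].round(1),"w",round(s["gripper_width"],2),"rot",(R.from_quat(s["ee_rot"]).inv()*R.from_matrix(__import__("plan").Rt)).as_rotvec().round(4))
E
python3 st.py
```

```text
t 6.5 stand [ 76.12 121.13] z 43.0 F stand [-4.2 11.4] 0.9 w 15.43 rot [ 0.0155  0.0012 -0.0056]
```

Request:
play_rows(series=[[0.002, 0, 0, 0.015, 0, -0.005, 0.0175], [0.001, 0, 0, 0, 0, 0, 0.0175], [0, 0, 0, 0, 0, 0, 0.0175]])

```text
clock: 6.8
position: [598.2, 72.2, 42.6]
ee_rot: [-0.025, -0.706, 0.707, 0.025]
contact_force: [-4.0, 1.5, 3.2]
gripper_width: 17.4
```

```bash
python3 st.py
```

```text
t 6.8 stand [ 72.46 121.06] z 42.6 F stand [-4.1  1.2] 3.2 w 17.44 rot [-0.0013  0.002   0.001 ]
```

Request:
play_rows(series=[[0, 0, 0.004, 0, 0, 0, 0.0175], [0, 0, 0.004, 0, 0, 0, 0.0175], [0, 0, 0.004, 0, 0, 0, 0.0175]])

```text
clock: 7.1
position: [597.1, 60.4, 42.0]
ee_rot: [-0.025, -0.707, 0.707, 0.025]
contact_force: [-3.2, 3.0, 0.8]
gripper_width: 17.5
```

```bash
python3 st.py
```

```text
t 7.1 stand [ 72.23 109.24] z 42.0 F stand [-3.4  2.7] 0.8 w 17.54 rot [-0.0001  0.0019  0.001 ]
```

Request:
play_rows(series=[[-0.0006, 0, 0.004, 0, 0, 0, 0.0175], [0, 0, 0.004, 0, 0, 0, 0.0175], [0, -0.001, 0.004, 0, 0, 0, 0.0175]])

```text
clock: 7.4
position: [595.9, 47.0, 42.1]
ee_rot: [0.025, 0.707, -0.707, -0.027]
contact_force: [-2.9, 2.8, 0.1]
gripper_width: 17.5
```

```bash
python3 st.py; python3 - <<'E'
from h import *
import pickle
t=get_image("top");s=get_image("scene");pickle.dump((t,s),open("i5.pkl","wb"))
from prof import prof
from scipy.optimize import minimize_scalar
x=np.arange(50,95,.5)
t0,s0=pickle.load(open("i4.pkl","rb"))
for A,B,y in((t0,t,(-70,-30)),(s0,s,(-70,-30)),(t0,t,(-128,-110)),(s0,s,(-128,-110))):
    ys=np.arange(*y,2.);a=prof(A,x,ys,62);b=prof(B,x,ys,62)
    f=lambda k:((np.interp(x-k,x,a)-b)[16:-16]**2).sum()
    print(min(np.arange(-4,4,.05),key=f).round(2))
a=cv2.resize(s["color"][150:265,240:385,::-1],None,fx=5,fy=5,interpolation=cv2.INTER_CUBIC)
cv2.imwrite("pics/m5.png",a)
E
```

```text
t 7.4 stand [72.02 95.85] z 42.1 F stand [-3.1  2.6] 0.1 w 17.5 rot [-0.0001  0.0006  0.003 ]
-0.45
-0.5
-0.35
-0.45
```

View pics/m5.png

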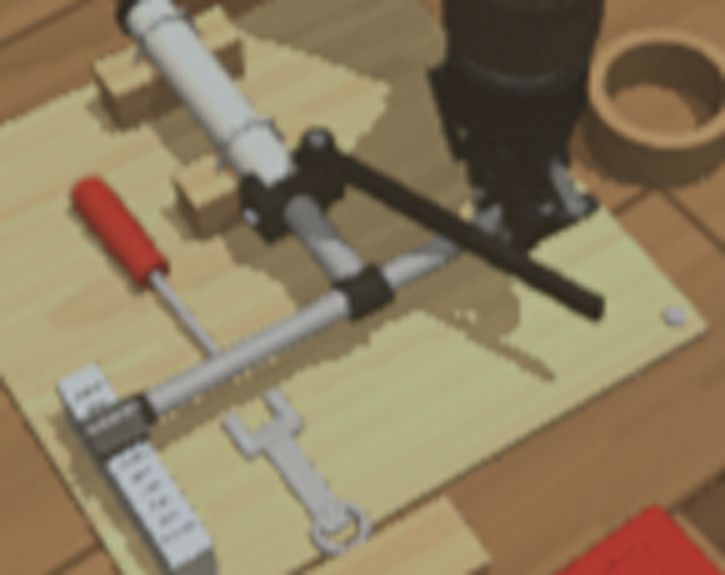

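The scene picture shows the fingers around the bar outside the still-open lever, and the bar end at the marker (~(140,410)). The image shift is −0.45 mm from the last look, so I'll correct by +1.1 mm while sliding.

Request:
play_rows(series=[[-0.0008, 0, 0.002, 0, 0, 0, 0.0175], [-0.0004, 0, 0.002, 0, 0, 0, 0.0175], [-0.0001, 0, 0.004, 0, 0, 0, 0.0175], [-0.0001, 0, 0.003, 0, 0, 0, 0.0175]])

```text
clock: 7.9
position: [596.0, 36.2, 42.2]
ee_rot: [0.024, 0.707, -0.706, -0.027]
contact_force: [-2.9, 6.1, 0.6]
gripper_width: 17.7
```

```bash
python3 st.py
```

```text
t 7.9 stand [72.91 85.05] z 42.2 F stand [-3.3  5.8] 0.6 w 17.73 rot [0.0009 0.0003 0.0039]
```

Request:
play_rows(series=[[-0.0003, 0, 0.004, 0, 0, 0, 0.0175], [-0.0001, 0, 0.004, 0, 0, 0, 0.0175], [-0.0001, 0, 0.004, 0, 0, 0, 0.0175]])

```text
clock: 8.2
position: [596.1, 26.0, 42.4]
ee_rot: [0.024, 0.708, -0.705, -0.026]
contact_force: [-3.6, 5.0, -0.2]
gripper_width: 17.5
```

```bash
python3 st.py
```

```text
t 8.2 stand [73.77 74.84] z 42.4 F stand [-3.9  4.7] -0.2 w 17.46 rot [0.0032 0.0018 0.0024]
```

Request:
play_rows(series=[[0.0006, 0, 0.004, 0.003, 0, 0.002, 0.0175], [0, 0, 0.004, 0, 0, 0, 0.0175], [0, 0, 0.004, 0, 0, 0, 0.0175]])

```text
clock: 8.5
position: [595.5, 15.6, 42.6]
ee_rot: [0.025, 0.708, -0.706, -0.024]
contact_force: [-4.5, 5.3, -0.6]
gripper_width: 18.0
```

```bash
python3 st.py
```

```text
t 8.5 stand [73.96 64.45] z 42.6 F stand [-4.9  4.9] -0.6 w 17.95 rot [ 0.0024  0.0034 -0.002 ]
```

Request:
play_rows(series=[[0.0009, 0, 0.004, 0.002, 0.003, -0.002, 0.0175], [0.0003, 0, 0.004, 0, 0, 0, 0.0175], [0.0002, 0, 0.004, 0, 0, 0, 0.0175]])

```text
clock: 8.8
position: [594.3, 5.2, 43.0]
ee_rot: [0.026, 0.708, -0.706, -0.024]
contact_force: [-4.2, 5.2, 0.4]
gripper_width: 17.5
```

```bash
python3 st.py
```

```text
t 8.8 stand [73.52 54.  ] z 43.0 F stand [-4.6  4.9] 0.4 w 17.49 rot [ 0.0025  0.002  -0.0026]
```

Request:
play_rows(series=[[0.0006, 0, 0.004, 0.002, 0.002, -0.002, 0.0175], [0.0003, 0, 0.004, 0, 0, 0, 0.0175], [0.0002, 0, 0.002, 0, 0, 0, 0.0175]])

```text
clock: 9.1
position: [593.6, -3.5, 43.3]
ee_rot: [0.026, 0.707, -0.706, -0.024]
contact_force: [-3.7, 5.1, -0.3]
gripper_width: 17.4
```

```bash
python3 st.py; python3 - <<'E'
from h import *
import pickle
t=get_image("top");s=get_image("scene");pickle.dump((t,s),open("i6.pkl","wb"))
from prof import prof
x=np.arange(50,95,.5)
t0,s0=pickle.load(open("i4.pkl","rb"))
for A,B,y in((t0,t,(-70,-30)),(s0,s,(-70,-30)),(t0,t,(-128,-110)),(s0,s,(-128,-110))):
    ys=np.arange(*y,2.);a=prof(A,x,ys,62);b=prof(B,x,ys,62)
    f=lambda k:((np.interp(x-k,x,a)-b)[16:-16]**2).sum()
    print(min(np.arange(-4,4,.05),key=f).round(2))
a=cv2.resize(t["color"][165:255,325:410,::-1],None,fx=4,fy=4,interpolation=cv2.INTER_CUBIC)
b=cv2.resize(s["color"][155:245,270:380,::-1],None,fx=4,fy=4,interpolation=cv2.INTER_CUBIC)
cv2.imwrite("pics/m6.png",np.hstack([a,b]))
E
```

```text
t 9.1 stand [73.39 45.25] z 43.3 F stand [-4.1  4.9] -0.3 w 17.41 rot [ 0.0024  0.0014 -0.0031]
0.95
0.6
0.85
0.9
```

View pics/m6.png

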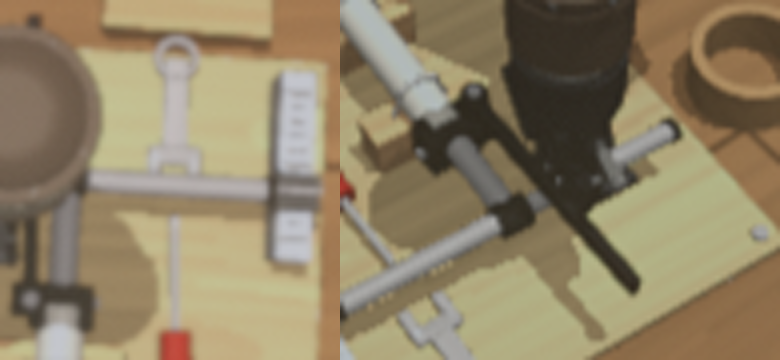

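The lever is nearly closed and the bar sits at the ridge (image shift +0.85 mm against a goal of +0.7). I'll continue gently to the stop.

Request:
play_rows(series=[[0.0004, 0, 0.003, 0.002, 0.001, -0.003, 0.0175], [0.0001, 0, 0.003, 0, 0, 0, 0.0175], [0.0001, 0, 0.002, 0, 0, 0, 0.0175]])

```text
clock: 9.5
position: [593.3, -8.4, 43.4]
ee_rot: [0.027, 0.708, -0.705, -0.025]
contact_force: [-5.1, 16.7, 1.2]
gripper_width: 17.3
```

```bash
python3 st.py
```

```text
t 9.5 stand [73.51 40.4 ] z 43.4 F stand [-6.3 16.3] 1.2 w 17.25 rot [ 0.0046 -0.0007 -0.0025]
```

Request:
play_rows(series=[[0.0004, 0, 0.002, 0.003, 0, -0.002, 0.0175], [0.0002, 0, 0.002, 0.002, 0, 0, 0.0165], [0.0005, 0, 0.001, 0, 0, 0, 0.015], [0.0002, 0, 0.001, 0, 0, 0, 0.01], [0, 0, 0.001, 0, 0, 0, 0], [0, 0, 0.001, 0, 0, 0, 0]])

```text
clock: 10.1
position: [593.1, -8.1, 43.6]
ee_rot: [0.028, 0.709, -0.704, -0.024]
contact_force: [-2.7, 8.4, 0.4]
gripper_width: 14.1
```

```bash
cat > chk.py <<'E'
from h import *
import pickle,sys
t=get_image("top");s=get_image("scene");pickle.dump((t,s),open("i7.pkl","wb"))
from prof import prof
x=np.arange(50,95,.5)
t0,s0=pickle.load(open("i4.pkl","rb"))
for A,B,y in((t0,t,(-70,-30)),(s0,s,(-70,-30)),(t0,t,(-128,-110)),(s0,s,(-128,-110))):
    ys=np.arange(*y,2.);a=prof(A,x,ys,62);b=prof(B,x,ys,62)
    f=lambda k:((np.interp(x-k,x,a)-b)[16:-16]**2).sum()
    print(min(np.arange(-4,4,.05),key=f).round(2))
a=cv2.resize(t["color"][165:255,320:410,::-1],None,fx=4,fy=4,interpolation=cv2.INTER_CUBIC)
b=cv2.resize(s["color"][155:245,270:380,::-1],None,fx=4,fy=4,interpolation=cv2.INTER_CUBIC)
cv2.imwrite(sys.argv[1],np.hstack([a,b]))
E
python3 st.py; python3 chk.py pics/m7.png
```

```text
t 10.1 stand [73.27 40.61] z 43.6 F stand [-3.3  8.2] 0.4 w 14.14 rot [ 0.0077 -0.0009 -0.0045]
1.6
1.25
1.75
1.7
```

View pics/m7.png

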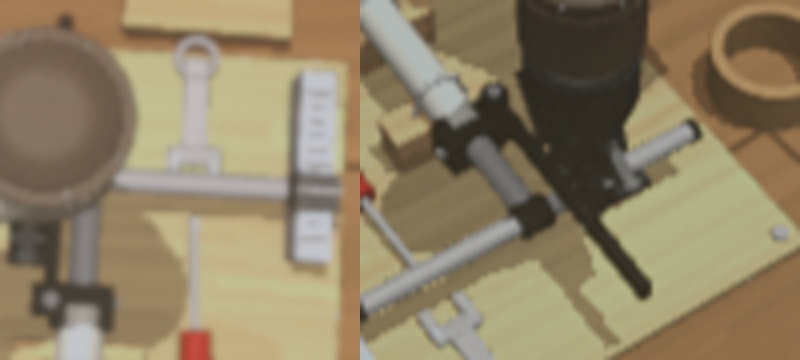

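Request:
play_rows(series=[[0.0009, 0, 0.0005, 0.004, 0, -0.003, 0], [0.0002, 0, 0, 0, 0, 0, 0], [0, 0, 0, 0, 0, 0, 0]])

```text
clock: 10.5
position: [592.8, -8.2, 43.6]
ee_rot: [0.027, 0.708, -0.705, -0.025]
contact_force: [-2.5, 4.3, -0.4]
gripper_width: 14.1
```

```bash
python3 st.py; python3 chk.py pics/m8.png; python3 - <<'E'
from h import *
import pickle
t,s=pickle.load(open("i7.pkl","rb"));x,y,a=517.067,-43.302,-.073
M=lambda q:np.array([x+np.cos(a)*q[0]-np.sin(a)*q[1],y+np.sin(a)*q[0]+np.cos(a)*q[1],q[2]])
for l in(0,.03,.06,.1):
    p=M((-12+190*np.cos(l),22+190*np.sin(l),86));print(l,((proj(t,p)-[320,165])*4+1.5).round(0),((proj(s,p)-[270,155])*4+1.5).round(0))
# dark tip centroid in the scene, near tip
g=cv2.cvtColor(s["color"],cv2.COLOR_RGB2GRAY)
for v in range(212,230):print(v,np.where(g[v,405-3*0-0:470]<0)[0].tolist() if 0 else (np.where(g[v,410:445]<75)[0]+410).tolist(),(np.where(g[v,412-0:412]<0)[0]).tolist()) if 0 else None
for v in(168,172,176):print(v,t["color"][v,328:346].mean(1).round().astype(int).tolist())
E
```

```text
t 10.5 stand [72.93 40.54] z 43.6 F stand [-2.8  4.1] -0.4 w 14.06 rot [ 0.0035 -0.0008 -0.0027]
1.35
1.0
1.45
1.25
0 [64. 18.] [287. 291.]
0.03 [55. 17.] [295. 286.]
0.06 [47. 17.] [301. 282.]
0.1 [35. 17.] [310. 276.]
168 [124, 124, 124, 125, 124, 121, 115, 105, 102, 107, 116, 123, 124, 123, 123, 123, 123, 123]
172 [115, 115, 116, 115, 112, 110, 106, 100, 93, 90, 98, 110, 117, 119, 120, 120, 121, 121]
176 [94, 95, 94, 94, 94, 94, 96, 95, 96, 98, 104, 115, 124, 119, 114, 111, 110, 115]
```

View pics/m8.png

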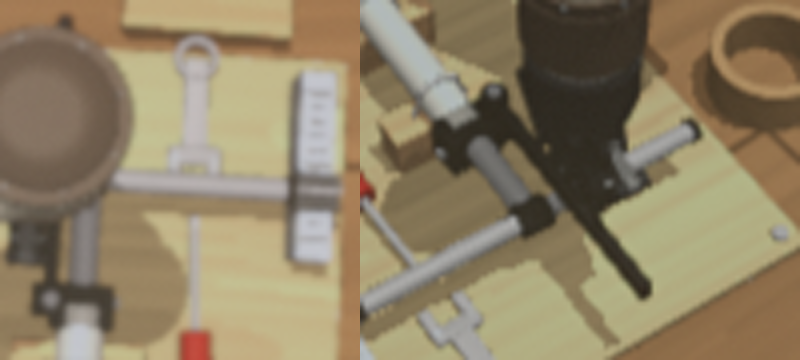

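Request:
play_rows(series=[[0.001, 0, 0.001, 0.003, 0, -0.002, 0], [0.0006, 0, 0.001, 0, 0, 0, 0], [0, 0, 0.001, 0, 0, 0, 0], [0, 0, 0.001, 0, 0, 0, 0]])

```text
clock: 11.0
position: [592.8, -8.2, 43.6]
ee_rot: [0.028, 0.709, -0.705, -0.024]
contact_force: [-2.6, 8.3, -0.2]
gripper_width: 14.0
```

```bash
python3 st.py; python3 chk.py pics/m9.png;python3 st.py; python3 prof.py i7.pkl|awk '{if($1>55&&$1<90)print $1,$2,$4,$5,$7}'
```

```text
t 11.0 stand [72.95 40.57] z 43.6 F stand [-3.2  8.1] -0.2 w 14.01 rot [ 0.006  -0.0009 -0.0055]
1.35
1.0
1.45
1.2
t 11.1 stand [72.97 40.56] z 43.7 F stand [-4.   7.8] -1.1 w 14.27 rot [ 0.0059 -0.0009 -0.0056]
56 131 181 110 171
57 130 175 110 163
58 130 162 111 155
59 132 147 112 145
60 132 132 113 135
61 133 118 115 124
62 132 111 120 112
63 131 107 126 102
64 131 104 133 95
65 131 104 141 95
66 135 105 148 102
67 141 105 155 114
68 149 107 161 127
69 157 114 165 135
70 164 123 168 136
71 170 133 169 131
72 175 143 167 121
73 178 150 163 109
74 179 151 158 98
75 178 145 152 91
76 175 135 145 88
77 171 125 137 87
78 168 116 128 88
79 165 111 120 89
80 164 110 113 90
81 166 112 108 91
82 169 118 106 91
83 173 128 107 89
84 176 138 108 86
85 179 150 109 80
86 180 161 110 73
87 182 168 111 69
88 183 174 112 72
89 184 175 113 85
```

```bash
python3 -c "
from bench import *
print(job_done())"
```

```text
the job is handed in; nothing more can be done
None
```

The leg is set at the mark with the cam lever fully closed. The arm is still gripping the bar, and I handed the job in at about 11 s of the 35 s allowed.

**What I did:** I gripped the bar's free end on the lever side and drew the leg out about 31 mm to the pointer. I then eased the grip so the bar rested against the inner finger under its spring. With the grip eased, I slid towards the middle until the lever met its stop, then clamped again.

**Last checks:**
- **Lever:** the tip lies where the fully closed position should appear in both cameras. The push against the stop peaked at about 16 N and was about 8 N at hand-in.
- **Length:** the bar is within about 1 mm of the mark. The top camera puts it at 73.4 mm, against 73.6 mm for the ridge and 72.2 mm for the marker body. The scene camera puts it at 71.3 mm, against 70.6 and 71.5 mm. These disagree by about 1 mm, which is as fine as the images resolve.
- **Grip:** the bar is held firmly at a finger reading of 14 mm and did not move while I took the last pictures.

**What went less well:**
- **First slide attempt:** the tighter grip stuck and pulled the leg about 4 mm past the mark. The lever was still open, and I brought the leg back before closing it.
- **During the sweep:** the leg wandered by up to about 1 mm. After clamping it was about 0.5 mm beyond my target, and two small corrections only partly removed that.

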